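Probe the nest socket and fit the support post that comes out level

ROBOT

A 7-joint arm with a two-finger parallel gripper is mounted at the origin on the work surface. World frame = base frame: x ahead of the robot, y to its left, z up, the work surface at z = 0. Lengths are in m, angles in rad, forces in N, time in s.
With the tool pointing down it reaches from about 0.4 to 0.875 m from the base axis. Payload 19.3 kg.
Tool frame: the origin (TCP) lies on the mounting face of the last link; the fingertips stand 173 mm ahead of it and the grasp point (between the pads) lies 155 mm ahead of it (bot.grip_point_offset is the distance from the TCP to the grasp point, in m); z points along the fingers, y is the line along which they close (so a half turn about z gives the same grasp; the last joint's range is limited). The gripper opens to 85 mm and grips with 20 to 120 N. Pads are 22 mm wide; open, the fingers measure 114 mm over their backs; the gripper's body (76 mm by 85 mm) begins 54 mm behind the grasp point. The pads swing forward as they close: fully open they stand 13 mm farther back than shut.
Start: joints at [-1.205, 0.521, -0.036, 1.599, 0.021, 1.021, -0.113], TCP at [0.264, 0.567, 0.405] pointing down, gripper open.
Joint ranges: [-2.91, 2.91], [-0.3, 2.13], [-1.5, 1.42], [0.17, 2.43], [-1.26, 4.41], [0.16, 1.93], [-2.52, 2.52]. Speed limits (rad/s): [1.89, 1.89, 2.39, 2.39, 3.01, 3.01, 3.01].

INTERFACE

Orientations are given as [roll, pitch, yaw] about the fixed x, y, z axes, in that order (R = Rz(yaw) Ry(pitch) Rx(roll)).
In Python, from workcell import bot gives the robot as it stands.
- The arm moves only by the tool arm_command, never from a script. Its argument "deltas" is a list of rows, each a list of 3 entries, a list of its own where there are three numbers: the shift along the tool's x, y, z in cm, then the turn, a rotation vector about the tool's x, y, z in rad, then the finger opening in cm, from 0 to 8.54. In form: [[[tx, ty, tz], [rx, ry, rz], claw], ...]. A call has 1 to 20 rows; each row shifts and turns the commanded pose from where the row before left it, along the tool's axes as they then stand; what a row does not reach is not made up. A row lasts 1/10 s, in which the tool goes at most 50 mm and 8.59 degrees, less where a joint would pass 70% of its speed; a pose out of reach is approached as far as the arm can. A call with a gripper value outside its range is refused whole. The fingers move at their own pace and stop on an object; "newtons" is the grip in N (left out, the last holds). Time passes only in rows, so rows that do not move let the fingers close. It gives the time, the measured TCP pose, the force, the opening and the grip force at its end, in the units of the state.
- bot.observe(): the state, without advancing time (a new reading comes with each control period).
- bot.grab_frame(name): name is "scene" or "top" or "wrist"; returns a dict with "frame" (480x640x3 uint8, red, green, blue), "K" (3x3 intrinsics, pixels), "k1" (the pictures are not rectified: a ray, as slopes to the right and down, at radius r is drawn at 1 + k1 r^2 times it, then the intrinsics apply), "rvec" (rotation vector, rad) and "tvec" (3), from world to camera coordinates, as OpenCV has them; the wrist camera has in their place "T_tool_cam" (4x4, takes a point from camera to tool coordinates, whose origin is the TCP and whose axes are the flange's). Camera axes: x right, y down, z forward; pixel columns grow to the right and rows downward; lengths in m; the calibration is good to about 2 mm. A picture is of the moment at which its call begins: read the wrist's pose just before it. There is no depth.
- bot.job_done(): hands the job in; it is judged then, once.
Trained networks look in a picture, given as the dict that the camera call returned (one of the last four; its "shot" number tells which), for a name from the list of things; names that differ only in an ending like _2 or _b are one class to them, and where a whole thing is asked for, a point or a joint stands for the part that bears it (a point fixed in the world has none). Each returns a list of dicts, best first, with "p" (0 to 1); they miss things now and then, are a little off and sometimes report something else, mostly with a low value. They report only what shows in the picture. A call takes as long as a camera call.
- bot.find_in(name, picture): "rect" ([left, top, width, height] in pixels, round what is visible of it).
- bot.mark_of(name, picture): "at" ([column, row] in pixels: a listed point, or the origin of a listed thing).
The state is a dict: "clock": time; "qpos": joint angles; "qd": joint speeds; "joint_efforts": joint torques, N m; "position": TCP position; "tool_rot": TCP orientation; "force": force on the tool from outside, world axes, zero at the start; "moment": the same for the moment, N m; "grip_width": finger opening in m; "finger_force": force on a finger pad.
Only numpy, scipy, OpenCV 4.12 (cv2) and the standard library are available. Lean on these libraries where they do the work, as an engineer would, in place of code of your own. Each camera call takes 0.05 s, during which the arm holds its last target. There are 200 camera calls.

TASK

The inspection nest lacks its third support post. Feel how deep its blind socket is by gently pressing the blue-handled depth rod on the bottom for a moment, then stand the rod back in its holder. Then fit, at the first try, the one post from the rack whose top will stand level with the two fixed posts: lower it right to the bottom before letting go, do not drop or force it, and leave the other posts in the rack and the boxes and the jar alone.

Things in the scene. Friction and masses are not known exactly. Their poses are not given: they have to be found in the camera images.
- nest: Inspection nest: aluminium block, 140 mm (x) by 170 mm (y) by 60 mm high, fixed to the bench. Origin at the centre of its underside, z up. Two fixed steel posts, 12 mm in diameter with black tips, stand on its top face at x = +45 mm, y = +-60 mm; their tops are 45 mm above the face (105 mm above the underside). The two fixed posts are on the far side, away from the robot, the socket on the near side. The socket's bottom is rigid.
- socket (a point): Centre of the mouth of the blind round socket, ringed in blue, in the top face of the nest (nest x = -40 mm, y = 0, 60 mm above the bench). Upright bore 13.5 mm in diameter with a 2 mm chamfer. Its depth below the face is 24, 36 or 48 mm, which differs from day to day; the bore is dark and neither cameras nor these readings show it. The post that fits is as long as the depth plus 45 mm.
- rod: Depth rod, upright in its holder at the start: steel shank 12 mm in diameter and 90 mm long with a flat lightly chamfered end, then a blue handle 22 mm in diameter and 45 mm long; 135 mm in all, about 0.12 kg. Origin at the centre of the lower end, z along the rod towards the handle. At the start the lower end is 12 mm above the bench.
- holder: Holder of the depth rod: fixed black block 60 by 60 mm, 40 mm high, origin at the centre of its underside. Round blind hole in the middle of its top, 14 mm in diameter with a 3 mm chamfer and 28 mm deep, so its floor is 12 mm above the bench.
- rack: Post rack: fixed white block, 170 mm (x) by 50 mm (y) by 30 mm high, origin at the centre of its underside. Three holes in a row along its x axis, 55 mm apart, 13.5 mm in diameter and 20 mm deep (floor 10 mm above the bench), each with one loose post standing in it, in any order.
- post_yellow: Short support post with yellow tip: steel, 12 mm in diameter, 69 mm long, about 60 g. Origin at the centre of its lower end, z up along it; the foot has a small chamfer. Fits a socket 24 mm deep.
- post_red: Middle support post with red tip: as the yellow one but 81 mm long. Fits a socket 36 mm deep.
- post_green: Long support post with green tip: as the yellow one but 93 mm long. Fits a socket 48 mm deep.
- post_yellow_top (a point): Centre of the top end of the yellow-tipped post, 69 mm above its origin.
- post_red_top (a point): Centre of the top end of the red-tipped post, 81 mm above its origin.
- post_green_top (a point): Centre of the top end of the green-tipped post, 93 mm above its origin.
- blue_box: Bystander: closed blue wafer box, 100 by 120 by 80 mm high, loose. Origin under its centre.
- clear_box: Bystander: closed clear wafer box with pale yellow top, 100 by 130 by 90 mm high, loose. Origin under its centre.
- jar: Bystander: small amber jar, 44 mm in diameter, 50 mm high, loose. Origin under its centre.

How it is judged:
By the outcome, as a careful person would: the job done as asked, in the order asked, and still so for the second after the job is handed in, with the robot touching nothing.
It also fails if it takes over 72 s, if anything falls off the work surface, if the arm or the gripper's body presses on something with over 40 N, if the wrist force passes 120 N, or if a joint passes its speed limit or range.

## Working session

There is one attempt and no reset: what is moved stays moved. The work goes in short steps, Python scripts to look and compute and a tool call to move; the robot and the scene stay as the last step left them, time stands still between calls to the robot, and variables do not carry over. Pictures are saved under pics/ and viewed, at most 10 in all, crops included, and the job is handed in when it is done.

Besides the shell and the picture viewer there is one more tool, called after "Call:" in YAML: its name, and indented under it one key for each argument. arm_command: Moves the arm, as the interface text tells. Its arguments: {"type":"object","properties":{"deltas":{"type":"array","items":{"type":"array"}},"newtons":{"type":"number"}},"required":["deltas"]}

```bash
mkdir -p pics; ls
cat > h.py <<'E'
import numpy as np, cv2
from scipy.spatial.transform import Rotation as R
from workcell import bot
def cam(f,st=None):
    """camera centre, R cam->world"""
    if 'T_tool_cam' in f:
        T=np.eye(4);T[:3,:3]=R.from_euler('xyz',st['tool_rot']).as_matrix();T[:3,3]=st['position']
        T=T@np.array(f['T_tool_cam']); return T[:3,3],T[:3,:3]
    M=R.from_rotvec(np.ravel(f['rvec'])).as_matrix(); return -M.T@np.ravel(f['tvec']),M.T
def ray(f,uv,st=None):
    d=np.array([f['k1'],0,0,0,0.])
    p=cv2.undistortPoints(np.array([[uv]],float),np.array(f['K']),d)[0,0]
    c,M=cam(f,st); v=M@np.array([p[0],p[1],1]); return c,v/np.linalg.norm(v)
def tri(rays):
    A=0;b=0
    for c,v in rays:
        P=np.eye(3)-np.outer(v,v);A=A+P;b=b+P@c
    x=np.linalg.solve(A,b); return x,[round(1e3*np.linalg.norm((np.eye(3)-np.outer(v,v))@(x-c)),1) for c,v in rays]
def atz(r,z): c,v=r; return c+v*(z-c[2])/v[2]
E
python3 - <<'E'
from h import *
np.set_printoptions(precision=4,suppress=True)
st=bot.observe();print(st)
F={}
for n in('scene','top','wrist'):
    f=bot.grab_frame(n);F[n]=f;cv2.imwrite(f'pics/{n}0.png',f['frame'][...,::-1]);print(n,cam(f,st)[0])
for nm in ['socket','rod','holder','rack','nest','post_yellow_top','post_red_top','post_green_top','blue_box','clear_box','jar']:
    rs=[]
    for n,f in F.items():
        m=bot.mark_of(nm,f)
        if m: print(nm,n,np.round(m[0]['at'],1),round(m[0]['p'],2))
        if m and m[0]['p']>.4: rs.append(ray(f,m[0]['at'],st))
    if len(rs)>1:print('   ',*tri(rs))
E
```

```text
pics
{'clock': 0.0, 'qpos': array([-1.2052,  0.522 , -0.0363,  1.6   ,  0.0212,  1.0211, -0.1128]), 'qd': array([-0.0002, -0.0008, -0.0012,  0.0025,  0.0005,  0.0004, -0.0002]), 'joint_efforts': array([  0.0004, -92.7088,   1.9802, -36.9949,   0.0179,   0.0081,
         0.    ]), 'position': array([0.2638, 0.5664, 0.4041]), 'tool_rot': array([-3.1404,  0.0001,  2.7058]), 'force': array([ 0.2904,  0.7534, -0.2623]), 'moment': array([ 0.0058, -0.0476,  0.0089]), 'finger_force': 0.0, 'grip_width': 0.08537314414516692}
scene [1.2488 0.2031 0.8829]
top [0.4833 0.003  0.9752]
wrist [0.1998 0.5959 0.3721]
socket top [297.8 279.9] 0.58
rod scene [194.  235.2] 0.57
rod top [457.4 247.9] 0.68
    [ 0.5666 -0.2918  0.0254] [np.float64(2.8), np.float64(2.8)]
holder scene [195.4 242.9] 0.83
holder top [453.7 242.1] 0.63
    [ 0.5793 -0.2856  0.0179] [np.float64(4.1), np.float64(4.1)]
rack scene [468.1 287.7] 0.77
rack top [197.4 269.7] 0.55
    [0.5287 0.2568 0.0005] [np.float64(4.4), np.float64(4.4)]
nest scene [355.9 272.9] 0.96
nest top [297.4 259.9] 0.66
    [ 0.5476  0.0438 -0.0049] [np.float64(2.2), np.float64(2.2)]
post_yellow_top scene [465.8 265.3] 0.67
post_yellow_top top [184.7 269. ] 0.51
    [0.5295 0.2527 0.0688] [np.float64(6.8), np.float64(6.8)]
post_red_top scene [475.4 237.1] 0.72
post_red_top top [188.8 295.5] 0.58
    [0.4756 0.2499 0.0854] [np.float64(3.9), np.float64(3.9)]
post_green_top top [177.9 233.4] 0.64
blue_box scene [418.6 396.1] 0.91
blue_box top [222.5 158.4] 0.94
    [ 0.7717  0.2075 -0.0059] [np.float64(3.4), np.float64(3.4)]
clear_box scene [194.7 336.5] 0.9
clear_box top [401.6 148.2] 0.62
    [ 0.7842 -0.1844  0.0224] [np.float64(0.2), np.float64(0.2)]
jar scene [391.3 210. ] 0.68
jar top [280.7 347.4] 0.8
    [0.3668 0.0771 0.0063] [np.float64(0.3), np.float64(0.3)]
```

View pics/top0.png

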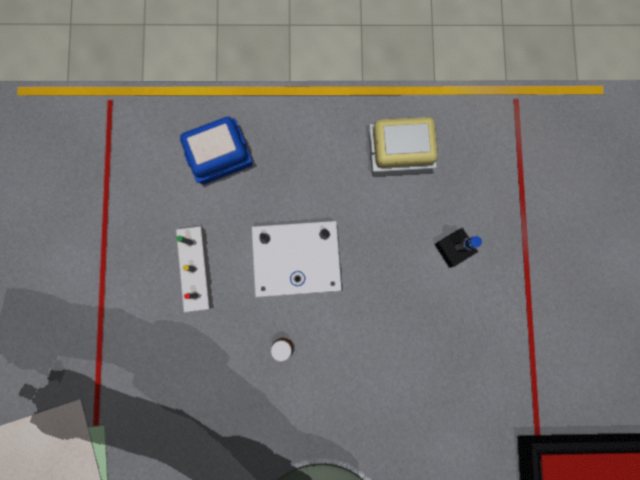

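View pics/scene0.png

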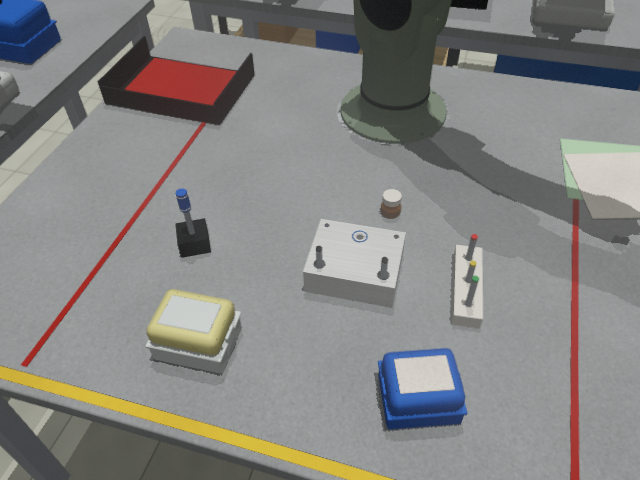

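The top view shows rod handle at (474,242) above the holder at (457,248). The nest is at (297,258) with its socket ringed at (298,279). The rack posts are green (178,239), yellow (184,268) and red (187,296). The scene view agrees: rod handle (182,191), red tip nearest the robot, and the jar at (391,205), near side of the nest.

I'll square the tool to yaw π/2, so tool x = world +y and tool y = world +x, then go near the rod.

Call:
arm_command:
  deltas:
    - [[0,0,0],[0,0,0.142],8]
    - [[0,0,0],[0,0,0.142],8]
    - [[0,0,0],[0,0,0.142],8]
    - [[0,0,0],[0,0,0.142],8]
    - [[0,0,0],[0,0,0.142],8]
    - [[0,0,0],[0,0,0.142],8]
    - [[0,0,0],[0,0,0.142],8]
    - [[0,0,0],[0,0,0.141],8]
    - [[-4,2,0],[0,0,0],8]
    - [[-4,2,0],[0,0,0],8]
    - [[-4,2,0],[0,0,0],8]
    - [[-4,2,0],[0,0,0],8]
    - [[-4,2,0],[0,0,0],8]
    - [[-4,2,0],[0,0,0],8]
    - [[-4,2,0],[0,0,0],8]

```text
clock: 3.3
position: [0.4043, 0.2849, 0.4049]
tool_rot: [3.141, -0.0, 1.571]
force: [0.6, 1.8, 0.4]
grip_width: 0.0798
finger_force: 0.0
```

Call:
arm_command:
  deltas:
    - [[-4,1,0],[0,0,0],8]
    - [[-4,1,0],[0,0,0],8]
    - [[-4,1,0],[0,0,0],8]
    - [[-4,1,0],[0,0,0],8]
    - [[-4,1,0],[0,0,0],8]
    - [[-4,1,0],[0,0,0],8]
    - [[-4,1,0],[0,0,0],8]
    - [[-4,1,0],[0,0,0],8]
    - [[-4,1,0],[0,0,0],8]
    - [[-4,1,0],[0,0,0],8]
    - [[-4,1,0],[0,0,0],8]
    - [[-4,1,0],[0,0,0],8]
    - [[-4,1,0],[0,0,0],8]
    - [[-2,1,0],[0,0,0],8]
    - [[0,0,0],[0,0,0],8]
    - [[0,0,0],[0,0,0],8]

```text
clock: 4.9
position: [0.5437, -0.2535, 0.4044]
tool_rot: [-3.141, -0.0, 1.57]
force: [-0.1, -0.7, -0.6]
grip_width: 0.0801
finger_force: 0.0
```

Run:
```python
from h import *
np.set_printoptions(precision=4,suppress=True)
st=bot.observe();print(st['clock'],st['position'],st['tool_rot'],st['qpos'])
f=bot.grab_frame('wrist');print(np.array(f['T_tool_cam']))
cv2.imwrite('pics/w1.png',f['frame'][...,::-1])
for n in('rod','holder'):
  print(n,bot.mark_of(n,f)[:1],bot.find_in(n,f)[:1])
  for m in bot.mark_of(n,f)[:1]: print(atz(ray(f,m['at'],st),0.012 if n=='rod' else 0))
```

```text
4.9 [ 0.5437 -0.2535  0.4044] [-3.141  -0.0003  1.5702] [ 0.0272  0.5206  0.4542  1.6873 -0.2632  0.9953  0.573 ]
[[ 0.0006 -0.9606 -0.278   0.0704]
 [ 1.      0.0004  0.0009  0.0002]
 [-0.0008 -0.278   0.9606  0.0321]
 [ 0.      0.      0.      1.    ]]
rod [{'at': [338.8, 244.8], 'p': 0.75}] [{'rect': [334.8, 243.7, 35.6, 77.4], 'p': 0.92}]
[ 0.5673 -0.2907  0.012 ]
holder [{'at': [341.2, 243.5], 'p': 0.86}] [{'rect': [298.6, 205.1, 86.3, 89.1], 'p': 0.77}]
[ 0.5706 -0.2929  0.    ]
```

View pics/w1.png

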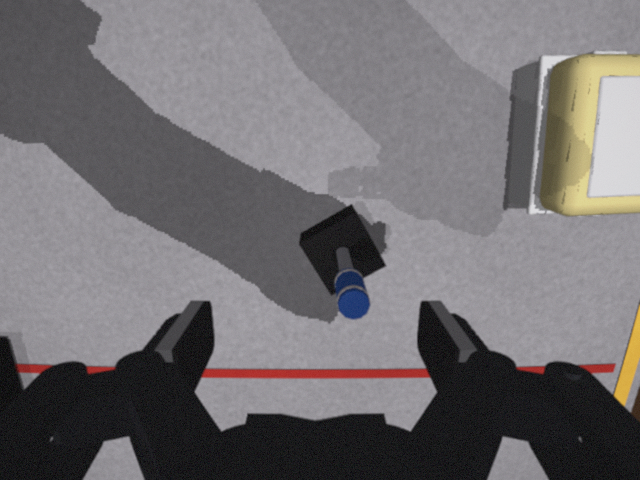

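The handle's top disc is at (353,302), ahead of and between the fingers. The holder is around (342,248).

Run:
```python
from h import *
np.set_printoptions(precision=4,suppress=True)
st=bot.observe()
f=bot.grab_frame('wrist');t=bot.grab_frame('top');s=bot.grab_frame('scene')
r=ray(f,(353,302.5),st);print('top disc at .147',atz(r,.147))
for nm,g,uv in(('top',t,(475.5,241.5)),('scene',s,(182,190.5))):
    x=tri([r,ray(g,uv)]);print(nm,*x)
print(tri([r,ray(t,(475.5,241.5)),ray(s,(182,190.5))]))
```

```text
top disc at .147 [ 0.569  -0.2894  0.147 ]
top [ 0.5694 -0.2933  0.1388] [np.float64(0.5), np.float64(0.5)]
scene [ 0.5686 -0.2875  0.1508] [np.float64(0.1), np.float64(0.1)]
(array([ 0.5681, -0.2884,  0.1502]), [np.float64(0.7), np.float64(1.0), np.float64(0.5)])
```

Call:
arm_command:
  deltas:
    - [[-1.8,1.3,2],[0,0,0],6]
    - [[-1.8,1.2,2],[0,0,0],6]
    - [[0,0,2],[0,0,0],6]
    - [[0,0,0],[0,0,0],6]
    - [[0,0,0],[0,0,0],6]

```text
clock: 5.9
position: [0.5688, -0.2893, 0.3451]
tool_rot: [-3.141, -0.0, 1.571]
force: [0.5, 0.3, -0.1]
grip_width: 0.0602
finger_force: 0.0
```

```bash
cat >> h.py <<'E'
def blob(f,lo,hi,roi=None):
    h=cv2.cvtColor(np.ascontiguousarray(f['frame']),cv2.COLOR_RGB2HSV);m=cv2.inRange(h,lo,hi)
    n,l,s,c=cv2.connectedComponentsWithStats(m);o=[(int(s[i,4]),np.round(c[i],1),s[i,:4]) for i in range(1,n) if s[i,4]>25]
    return sorted(o,key=lambda a:-a[0])[:5]
E
python3 - <<'E'
from h import *
np.set_printoptions(precision=4,suppress=True)
st=bot.observe();print(st['position'])
f=bot.grab_frame('wrist');cv2.imwrite('pics/w2.png',f['frame'][...,::-1])
for b in blob(f,(105,100,40),(130,255,255)):print(b, atz(ray(f,b[1],st),.147))
E
```

```text
[ 0.5688 -0.2893  0.3451]
(1446, array([315.7, 289.2]), array([294, 268,  44,  43], dtype=int32)) [ 0.5692 -0.2906  0.147 ]
(527, array([315.2, 259.3]), array([296, 249,  39,  25], dtype=int32)) [ 0.569  -0.2756  0.147 ]
```

View pics/w2.png

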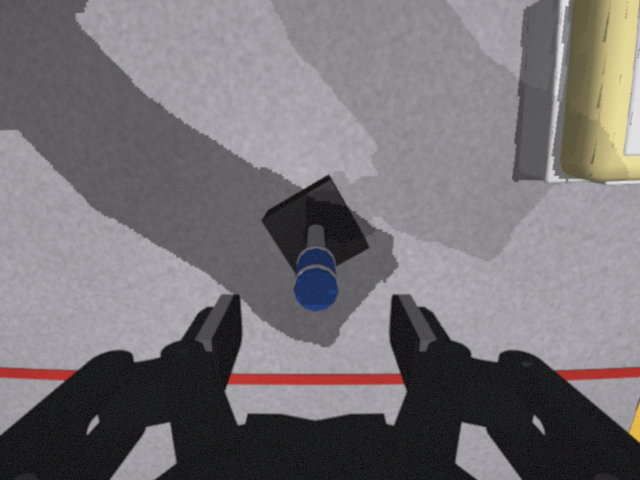

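The handle disc is at (316,289), centred between the fingers at x 0.569, y −0.290. I'll descend and grip it.

Call:
arm_command:
  deltas:
    - [[-0.1,0,2],[0,0,0],6]
    - [[0,0,2],[0,0,0],6]
    - [[0,0,1.5],[0,0,0],6]
    - [[0,0,1],[0,0,0],6]
    - [[0,0,0],[0,0,0],4]
    - [[0,0,0],[0,0,0],2]
    - [[0,0,0],[0,0,0],1.8]
    - [[0,0,0],[0,0,0],1.8]
    - [[0,0,0],[0,0,0],1.8]
    - [[0,0,0],[0,0,0],1.8]
  newtons: 60

```text
clock: 6.95
position: [0.569, -0.2907, 0.2807]
tool_rot: [3.14, 0.001, 1.571]
force: [-1.7, 0.0, 7.5]
grip_width: 0.021
finger_force: 58.4
```

Call:
arm_command:
  deltas:
    - [[0,0,-0.5],[0,0,0],1.8]
    - [[0,0,-1],[0,0,0],1.8]
    - [[0,0,-1.5],[0,0,0],1.8]
    - [[0,0,-2],[0,0,0],1.8]
    - [[0,0,-3],[0,0,0],1.8]
    - [[0,0,-3],[0,0,0],1.8]
    - [[0,0,-1.5],[0,0,0],1.8]
    - [[1.5,-0.5,0],[0,0,0],1.8]
    - [[3,-0.7,0],[0,0,0],1.8]
    - [[4,-0.7,0],[0,0,0],1.8]
    - [[4,-0.7,0],[0,0,0],1.8]
    - [[4,-0.7,0],[0,0,0],1.8]
    - [[4,-0.7,0],[0,0,0],1.8]
    - [[4,-0.7,0],[0,0,0],1.8]
    - [[2.5,-0.7,0],[0,0,0],1.8]
    - [[1.5,-0.5,0],[0,0,0],1.8]
    - [[0,0,0],[0,0,0],1.8]
    - [[0,0,0],[0,0,0],1.8]
    - [[0,0,0],[0,0,0],1.8]

```text
clock: 8.85
position: [0.51, -0.0064, 0.4049]
tool_rot: [3.141, 0.0, 1.57]
force: [0.2, 0.5, -1.2]
grip_width: 0.0208
finger_force: 58.8
```

Run:
```python
from h import *
np.set_printoptions(precision=4,suppress=True)
st=bot.observe();print(st['clock'],st['position'],st['tool_rot'],st['grip_width'],st['force'])
f=bot.grab_frame('wrist');cv2.imwrite('pics/w3.png',f['frame'][...,::-1])
m=bot.mark_of('socket',f);print(m[:2]); 
if m:print(atz(ray(f,m[0]['at'],st),.06))
t=bot.grab_frame('top');m=bot.mark_of('socket',t);print(m[:1]);m and print(atz(ray(t,m[0]['at']),.06))
print(bot.mark_of('rod',f)[:1])
```

```text
8.85 [ 0.51   -0.0064  0.4049] [3.1414 0.0003 1.5696] 0.02078945433881711 [ 0.1743  0.5186 -1.1547]
[{'at': [310.8, 163.5], 'p': 0.95}]
[0.5068 0.0397 0.06  ]
[]
[{'at': [313.3, 242.8], 'p': 0.94}]
```

View pics/w3.png

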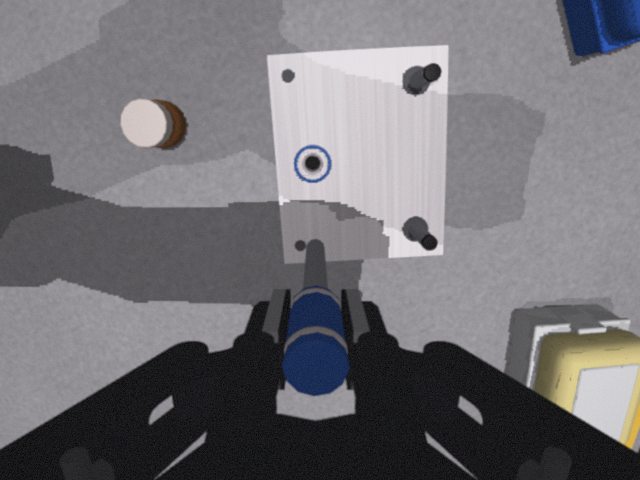

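The socket ring is at (312,163) and the rod tip at (315,243). I'll refine the ring fit, then take a second view from nearer to get the height.

```bash
cat >> h.py <<'E'
def ring(f,uv,w=40):
    u,v=int(uv[0]),int(uv[1]);h=cv2.cvtColor(np.ascontiguousarray(f['frame']),cv2.COLOR_RGB2HSV)
    m=cv2.inRange(h,(95,90,60),(130,255,255));k=np.zeros_like(m);k[v-w:v+w,u-w:u+w]=m[v-w:v+w,u-w:u+w]
    c=max(cv2.findContours(k,cv2.RETR_EXTERNAL,cv2.CHAIN_APPROX_NONE)[0],key=cv2.contourArea)
    return cv2.fitEllipse(c)
E
python3 - <<'E'
from h import *
np.set_printoptions(precision=4,suppress=True)
st=bot.observe();f=bot.grab_frame('wrist');e=ring(f,(312,163),28);print(e);r=ray(f,e[0],st);print(atz(r,.06));np.save('r1.npy',np.array(r))
for uv in((315,244),(313.3,242.8)):print('tip',atz(ray(f,uv,st),st['position'][2]-.2687))
E
```

```text
((312.41851806640625, 164.0435791015625), (35.509307861328125, 36.079261779785156), 173.11195373535156)
[0.5079 0.0397 0.06  ]
tip [ 0.51   -0.0058  0.136 ]
tip [ 0.5089 -0.005   0.136 ]
```

Call:
arm_command:
  deltas:
    - [[1.5,0,0],[0,0,0],1.8]
    - [[1,0,1],[0,0,0],1.8]
    - [[0,0,1.5],[0,0,0],1.8]
    - [[0,0,1],[0,0,0],1.8]
    - [[0,0,0],[0,0,0],1.8]
    - [[0,0,0],[0,0,0],1.8]

```text
clock: 9.75
position: [0.5099, 0.0193, 0.3696]
tool_rot: [-3.141, 0.0, 1.57]
force: [0.4, -0.5, -0.2]
grip_width: 0.0208
finger_force: 58.8
```

Run:
```python
from h import *
np.set_printoptions(precision=4,suppress=True)
st=bot.observe();print(st['clock'],st['position'],st['tool_rot'])
f=bot.grab_frame('wrist');cv2.imwrite('pics/w4.png',f['frame'][...,::-1])
m=bot.mark_of('socket',f)[0]['at'];e=ring(f,m,32);print(m,e);r=ray(f,e[0],st);print(atz(r,.06),tri([r,np.load('r1.npy')]))
m=bot.mark_of('rod',f);print(m[:1])
for uv in(m[0]['at'],):print('tip',atz(ray(f,uv,st),st['position'][2]-.2687))
```

```text
9.75 [0.5099 0.0193 0.3696] [-3.1412  0.0003  1.5704]
[309.3, 200.5] ((312.2974548339844, 201.84133911132812), (38.383872985839844, 39.302467346191406), 96.44425964355469)
[0.5079 0.04   0.06  ] (array([0.5079, 0.0396, 0.0577]), [np.float64(0.0), np.float64(0.0)])
[{'at': [314.5, 244.6], 'p': 0.72}]
tip [0.5096 0.019  0.1009]
```

View pics/w4.png

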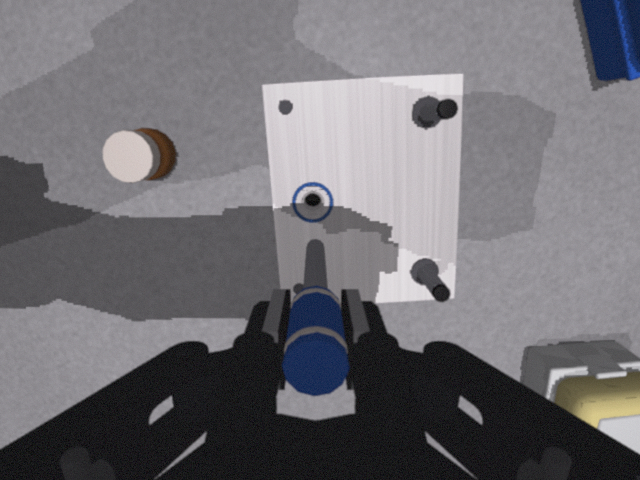

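The ring is at (312,202) and the rod tip at (315,243), so the socket is at (0.508, 0.0398) and the face measures about 58–60 mm high. I'll align over it and lower.

Call:
arm_command:
  deltas:
    - [[1.1,-0.1,0],[0,0,0],1.8]
    - [[0.95,-0.1,0.5],[0,0,0],1.8]
    - [[0,0,1],[0,0,0],1.8]
    - [[0,0,1],[0,0,0],1.8]
    - [[0,0,0.7],[0,0,0],1.8]
    - [[0,0,0.3],[0,0,0],1.8]
    - [[0,0,0],[0,0,0],1.8]
    - [[0,0,0],[0,0,0],1.8]

```text
clock: 10.7
position: [0.5079, 0.0398, 0.3348]
tool_rot: [3.141, 0.0, 1.57]
force: [-0.0, -0.5, -1.3]
grip_width: 0.0209
finger_force: 58.8
```

Run:
```python
from h import *
np.set_printoptions(precision=4,suppress=True)
st=bot.observe();print(st['clock'],st['position'],st['tool_rot'],st['force'])
f=bot.grab_frame('wrist');s=bot.grab_frame('scene')
a=cv2.resize(f['frame'][160:310,240:400],None,fx=2.5,fy=2.5);b=cv2.resize(s['frame'][190:290,300:400],(375,375))
cv2.imwrite('pics/w5.png',np.hstack([a,b])[...,::-1])
```

```text
10.7 [0.5079 0.0398 0.3348] [3.1415 0.0001 1.5704] [-0.0203 -0.5485 -1.3444]
```

View pics/w5.png

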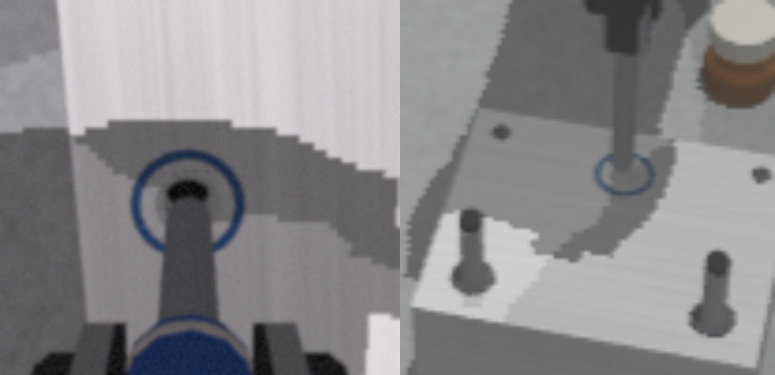

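Both views show the tip in the middle of the blue ring, just above the mouth. I'll go in slowly.

Call:
arm_command:
  deltas:
    - [[0,0,0.4],[0,0,0],1.8]
    - [[0,0,0.4],[0,0,0],1.8]
    - [[0,0,0.4],[0,0,0],1.8]
    - [[0,0,0.4],[0,0,0],1.8]
    - [[0,0,0],[0,0,0],1.8]

```text
clock: 11.3
position: [0.5077, 0.0401, 0.3181]
tool_rot: [-3.141, 0.0, 1.571]
force: [0.6, 1.0, -1.9]
grip_width: 0.0205
finger_force: 58.7
```

Call:
arm_command:
  deltas:
    - [[0,0,0.4],[0,0,0],1.8]
    - [[0,0,0.4],[0,0,0],1.8]
    - [[0,0,0.2],[0,0,0],1.8]
    - [[0,0,0],[0,0,0],1.8]

```text
clock: 11.7
position: [0.5078, 0.0401, 0.3084]
tool_rot: [-3.141, 0.0, 1.571]
force: [0.5, 1.2, -1.7]
grip_width: 0.0208
finger_force: 58.7
```

Call:
arm_command:
  deltas:
    - [[0,0,0.15],[0,0,0],1.8]
    - [[0,0,0.15],[0,0,0],1.8]
    - [[0,0,0.1],[0,0,0],1.8]
    - [[0,0,0.1],[0,0,0],1.8]
    - [[0,0,0],[0,0,0],1.8]

```text
clock: 12.2
position: [0.5078, 0.0401, 0.3036]
tool_rot: [-3.142, 0.0, 1.571]
force: [-0.4, 1.5, -2.0]
grip_width: 0.0207
finger_force: 58.7
```

Call:
arm_command:
  deltas:
    - [[0,0,0.1],[0,0,0],1.8]
    - [[0,0,0.1],[0,0,0],1.8]
    - [[0,0,0],[0,0,0],1.8]

```text
clock: 12.5
position: [0.5078, 0.0401, 0.3016]
tool_rot: [-3.142, 0.0, 1.571]
force: [0.4, 0.5, -2.8]
grip_width: 0.0209
finger_force: 58.7
```

Not 24 mm. The next candidate floor is at TCP z ≈ 0.2927.

Call:
arm_command:
  deltas:
    - [[0,0,0.3],[0,0,0],1.8]
    - [[0,0,0.2],[0,0,0],1.8]
    - [[0,0,0.1],[0,0,0],1.8]
    - [[0,0,0.1],[0,0,0],1.8]
    - [[0,0,0],[0,0,0],1.8]

```text
clock: 13.0
position: [0.5078, 0.0401, 0.2945]
tool_rot: [-3.141, 0.0, 1.571]
force: [0.0, 0.3, -1.9]
grip_width: 0.0209
finger_force: 58.8
```

Call:
arm_command:
  deltas:
    - [[0,0,0.1],[0,0,0],1.8]
    - [[0,0,0.05],[0,0,0],1.8]
    - [[0,0,0.05],[0,0,0],1.8]
    - [[0,0,0],[0,0,0],1.8]

```text
clock: 13.4
position: [0.5079, 0.0401, 0.2927]
tool_rot: [3.142, 0.0, 1.571]
force: [0.1, 2.0, -0.9]
grip_width: 0.0208
finger_force: 58.8
```

Call:
arm_command:
  deltas:
    - [[0,0,0.05],[0,0,0],1.8]
    - [[0,0,0.05],[0,0,0],1.8]
    - [[0,0,0.05],[0,0,0],1.8]
    - [[0,0,0],[0,0,0],1.8]

```text
clock: 13.8
position: [0.5078, 0.0401, 0.2911]
tool_rot: [-3.142, 0.0, 1.571]
force: [-0.2, 1.6, -0.9]
grip_width: 0.0204
finger_force: 58.8
```

Call:
arm_command:
  deltas:
    - [[0,0,0.1],[0,0,0],1.8]
    - [[0,0,0.1],[0,0,0],1.8]
    - [[0,0,0],[0,0,0],1.8]

```text
clock: 14.1
position: [0.5078, 0.0401, 0.2891]
tool_rot: [-3.141, 0.0, 1.571]
force: [1.0, 1.4, -1.8]
grip_width: 0.021
finger_force: 58.8
```

Call:
arm_command:
  deltas:
    - [[0,0,0.2],[0,0,0],1.8]
    - [[0,0,0.2],[0,0,0],1.8]
    - [[0,0,0.1],[0,0,0],1.8]
    - [[0,0,0.1],[0,0,0],1.8]
    - [[0,0,0],[0,0,0],1.8]

```text
clock: 14.6
position: [0.5078, 0.0401, 0.283]
tool_rot: [-3.141, 0.0, 1.571]
force: [0.5, 1.6, -1.7]
grip_width: 0.0207
finger_force: 58.8
```

Call:
arm_command:
  deltas:
    - [[0,0,0.05],[0,0,0],1.8]
    - [[0,0,0.05],[0,0,0],1.8]
    - [[0,0,0.05],[0,0,0],1.8]
    - [[0,0,0],[0,0,0],1.8]

```text
clock: 15.0
position: [0.5078, 0.0401, 0.2817]
tool_rot: [3.142, -0.0, 1.571]
force: [-1.5, 1.6, 1.1]
grip_width: 0.0205
finger_force: 59.1
```

Call:
arm_command:
  deltas:
    - [[0,0,0.05],[0,0,0],1.8]
    - [[0,0,0.05],[0,0,0],1.8]
    - [[0,0,0],[0,0,0],1.8]

```text
clock: 15.3
position: [0.5078, 0.04, 0.2809]
tool_rot: [3.142, -0.0, 1.571]
force: [-2.3, 1.4, 8.1]
grip_width: 0.0203
finger_force: 60.0
```

Contact on the bottom at TCP z 0.281, against 0.2807 in the holder, so the depth is 48 mm and the green post fits. I'll hold it there a moment, then take the rod back.

Call:
arm_command:
  deltas:
    - [[0,0,0.02],[0,0,0],1.8]
    - [[0,0,0],[0,0,0],1.8]
    - [[0,0,0],[0,0,0],1.8]
    - [[0,0,0],[0,0,0],1.8]
    - [[0,0,0],[0,0,0],1.8]

```text
clock: 15.8
position: [0.5078, 0.04, 0.2809]
tool_rot: [3.141, -0.0, 1.571]
force: [-3.4, 1.6, 10.8]
grip_width: 0.0207
finger_force: 60.3
```

Call:
arm_command:
  deltas:
    - [[0,0,-0.4],[0,0,0],1.8]
    - [[0,0,-1],[0,0,0],1.8]
    - [[0,0,-1.5],[0,0,0],1.8]
    - [[0,0,-2],[0,0,0],1.8]
    - [[0,0,-2.5],[0,0,0],1.8]
    - [[0,0,-2.5],[0,0,0],1.8]
    - [[0,0,-2],[0,0,0],1.8]
    - [[-1.5,0.3,0],[0,0,0],1.8]
    - [[-3,0.8,0],[0,0,0],1.8]
    - [[-4,0.8,0],[0,0,0],1.8]
    - [[-4,0.8,0],[0,0,0],1.8]
    - [[-4,0.8,0],[0,0,0],1.8]
    - [[-4,0.8,0],[0,0,0],1.8]
    - [[-4,0.8,0],[0,0,0],1.8]
    - [[-4,0.6,0],[0,0,0],1.8]
    - [[-2.6,0.2,0],[0,0,0],1.8]
    - [[-1.5,0.2,0],[0,0,0],1.8]
    - [[-0.3,0,0],[0,0,0],1.8]
    - [[0,0,0],[0,0,0],1.8]
    - [[0,0,0],[0,0,0],1.8]

```text
clock: 17.8
position: [0.5691, -0.2875, 0.3996]
tool_rot: [3.142, -0.001, 1.572]
force: [-0.2, 1.1, -1.4]
grip_width: 0.0209
finger_force: 58.9
```

Call:
arm_command:
  deltas:
    - [[-0.3,0,1],[0,0,0],1.8]
    - [[0,0,2],[0,0,0],1.8]
    - [[0,0,2],[0,0,0],1.8]
    - [[0,0,2],[0,0,0],1.8]
    - [[0,0,1],[0,0,0],1.8]
    - [[0,0,0.4],[0,0,0],1.8]
    - [[0,0,0],[0,0,0],1.8]
    - [[0,0,0],[0,0,0],1.8]

```text
clock: 18.6
position: [0.569, -0.292, 0.3162]
tool_rot: [3.141, 0.0, 1.571]
force: [0.5, -0.3, -0.9]
grip_width: 0.021
finger_force: 58.9
```

Call:
arm_command:
  deltas:
    - [[0,0,0.3],[0,0,0],1.8]
    - [[0,0,0.3],[0,0,0],1.8]
    - [[0,0,0.3],[0,0,0],1.8]
    - [[0,0,0.3],[0,0,0],1.8]
    - [[0,0,0],[0,0,0],1.8]

```text
clock: 19.1
position: [0.5687, -0.2919, 0.303]
tool_rot: [-3.141, -0.0, 1.571]
force: [0.1, 0.5, -1.5]
grip_width: 0.0205
finger_force: 58.9
```

Call:
arm_command:
  deltas:
    - [[0.1,0,0.5],[0,0,0],1.8]
    - [[0,0,0.5],[0,0,0],1.8]
    - [[0,0,0.4],[0,0,0],1.8]
    - [[0,0,0.4],[0,0,0],1.8]
    - [[0,0,0.2],[0,0,0],1.8]
    - [[0,0,0.1],[0,0,0],1.8]
    - [[0,0,0],[0,0,0],1.8]

```text
clock: 19.8
position: [0.5688, -0.291, 0.2824]
tool_rot: [-3.142, -0.0, 1.571]
force: [-0.4, -0.6, -1.2]
grip_width: 0.0209
finger_force: 58.9
```

Call:
arm_command:
  deltas:
    - [[0,0,0.1],[0,0,0],1.8]
    - [[0,0,0.05],[0,0,0],1.8]
    - [[0,0,0],[0,0,0],1.8]

```text
clock: 20.1
position: [0.5688, -0.291, 0.281]
tool_rot: [3.142, 0.0, 1.571]
force: [0.2, -0.1, -0.4]
grip_width: 0.0205
finger_force: 58.9
```

Call:
arm_command:
  deltas:
    - [[0,0,0.03],[0,0,0],2.6]
    - [[0,0,0],[0,0,0],4]
    - [[0,0,0],[0,0,0],5]
    - [[0,0,0],[0,0,0],5]
    - [[0,0,-2],[0,0,0],5]
    - [[0,0,-3],[0,0,0],5]
    - [[0,0,-4],[0,0,0],5]
    - [[0,0,-3],[0,0,0],5]
    - [[0,0,0],[0,0,0],5]

```text
clock: 21.0
position: [0.5692, -0.2916, 0.4049]
tool_rot: [3.136, 0.002, 1.571]
force: [-0.1, -1.1, -0.6]
grip_width: 0.0501
finger_force: 0.0
```

Run:
```python
from h import *
np.set_printoptions(precision=4,suppress=True)
st=bot.observe();print(st['clock'],st['position'])
f=bot.grab_frame('wrist');s=bot.grab_frame('scene')
for b in blob(f,(105,100,40),(130,255,255))[:1]:print(b, atz(ray(f,b[1],st),.147))
print(bot.mark_of('rod',s)[:1],bot.find_in('rod',s)[:1])
```

```text
21.0 [ 0.5692 -0.2916  0.4049]
(843, array([312.3, 248. ]), array([296, 232,  33,  33], dtype=int32)) [ 0.5691 -0.2914  0.147 ]
[{'at': [192.2, 236.9], 'p': 0.96}] [{'rect': [466.0, 236.1, 12.3, 21.9], 'p': 0.65}]
```

Call:
arm_command:
  deltas:
    - [[2,0,0],[0,0,0],4.5]
    - [[4,0,0],[0,0,0],4.5]
    - [[4.5,0.1,0],[0,0,0],4.5]
    - [[4.5,0.1,0],[0,0,0],4.5]
    - [[4.5,0.1,0],[0,0,0],4.5]
    - [[4.5,0.1,0],[0,0,0],4.5]
    - [[4.5,0.1,0],[0,0,0],4.5]
    - [[4.5,0.1,0],[0,0,0],4.5]
    - [[4.5,0.1,0],[0,0,0],4.5]
    - [[4.5,0.1,0],[0,0,0],4.5]
    - [[4.5,0.1,0],[0,0,0],4.5]
    - [[3,0.1,0],[0,0,0],4.5]
    - [[1,0,0],[0,0,0],4.5]
    - [[0,0,0],[0,0,0],4.5]
    - [[0,0,0],[0,0,0],4.5]

```text
clock: 22.7
position: [0.5789, 0.2127, 0.4002]
tool_rot: [-3.141, 0.001, 1.57]
force: [0.1, 0.3, 0.3]
grip_width: 0.0449
finger_force: 0.0
```

Run:
```python
from h import *
np.set_printoptions(precision=4,suppress=True)
st=bot.observe();print(st['clock'],st['position'])
f=bot.grab_frame('wrist');cv2.imwrite('pics/w6.png',f['frame'][...,::-1])
for n,z in(('post_green_top',.103),('post_yellow_top',.079),('post_red_top',.091)):
  for m in bot.mark_of(n,f)[:2]:print(n,m,atz(ray(f,m['at'],st),z))
for b in blob(f,(45,80,40),(90,255,255))[:2]:print(b, atz(ray(f,b[1],st),.103));
```

```text
22.7 [0.5789 0.2127 0.4002]
post_green_top {'at': [323.3, 165.3], 'p': 0.56} [0.5847 0.261  0.103 ]
post_green_top {'at': [511.3, 209.2], 'p': 0.4} [0.7216 0.2304 0.103 ]
post_yellow_top {'at': [251.8, 169.2], 'p': 0.81} [0.5309 0.2562 0.079 ]
post_yellow_top {'at': [125.7, 326.4], 'p': 0.44} [0.4135 0.122  0.079 ]
post_red_top {'at': [179.1, 183.6], 'p': 0.97} [0.4784 0.2472 0.091 ]
(206, array([324.7, 163. ]), array([318, 155,  15,  17], dtype=int32)) [0.5856 0.2626 0.103 ]
```

View pics/w6.png

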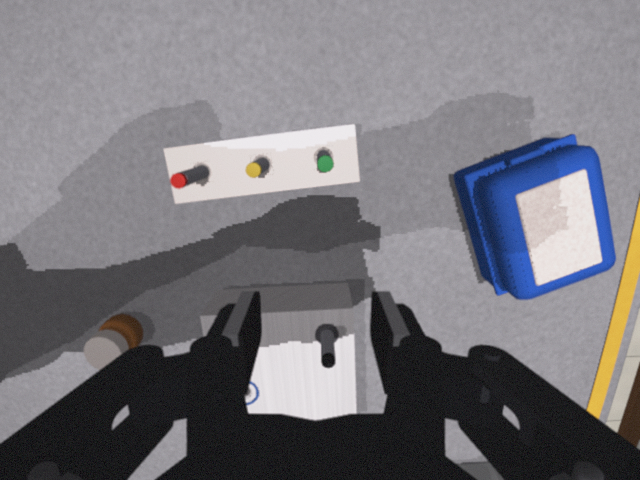

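The rod's disc is back where it stood. The green tip is at (325,162), yellow at (252,170) and red at (178,181), all standing in the rack. I'll go above green for a second view.

Call:
arm_command:
  deltas:
    - [[2,0.3,1],[0,0,0],4.2]
    - [[2,0.3,2],[0,0,0],4.2]
    - [[0.9,0,3],[0,0,0],4.2]
    - [[0,0,2],[0,0,0],4.2]
    - [[0,0,0],[0,0,0],4.2]
    - [[0,0,0],[0,0,0],4.2]

```text
clock: 23.5
position: [0.5851, 0.2629, 0.3211]
tool_rot: [3.142, 0.0, 1.57]
force: [0.3, 0.1, -0.1]
grip_width: 0.0418
finger_force: 0.0
```

Run:
```python
from h import *
np.set_printoptions(precision=4,suppress=True)
st=bot.observe();print(st['clock'],st['position'],st['tool_rot'])
f=bot.grab_frame('wrist');cv2.imwrite('pics/w7.png',f['frame'][...,::-1])
s0=dict(st,position=np.array([.5789,.2127,.4002]),tool_rot=np.array([-3.141,.001,1.57]))
for b in blob(f,(45,80,40),(90,255,255))[:2]:
  r=ray(f,b[1],st);print(b, atz(r,.103),tri([r,ray(f,(324.7,163),s0)]))
for n,z in(('post_green_top',.103),('post_yellow_top',.079)):
  for m in bot.mark_of(n,f)[:1]:print(n,m,atz(ray(f,m['at'],st),z))
```

```text
23.5 [0.5851 0.2629 0.3211] [3.1415 0.0003 1.5703]
(379, array([316.1, 270.5]), array([306, 259,  21,  23], dtype=int32)) [0.5859 0.2635 0.103 ] (array([0.5858, 0.2624, 0.0999]), [np.float64(0.1), np.float64(0.1)])
post_green_top {'at': [315.8, 275.1], 'p': 0.95} [0.5857 0.2609 0.103 ]
post_yellow_top {'at': [225.3, 268.9], 'p': 0.72} [0.532  0.2555 0.079 ]
```

View pics/w7.png

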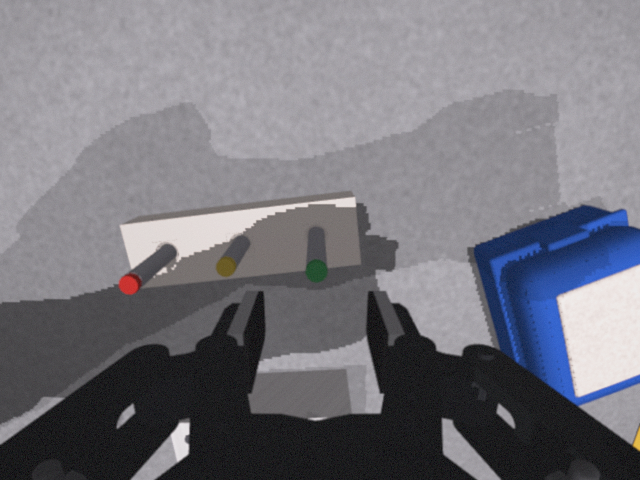

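Green's top is at (316,270), at (0.5858, 0.2625) and about 0.10 high. It is centred between the fingers, so I'll lower and grip.

Call:
arm_command:
  deltas:
    - [[0,0.05,2],[0,0,0],3.4]
    - [[0,0,2],[0,0,0],3.4]
    - [[0,0,2],[0,0,0],3.4]
    - [[0,0,1.3],[0,0,0],3.4]
    - [[0,0,0.6],[0,0,0],3.4]
    - [[0,0,0],[0,0,0],2]
    - [[0,0,0],[0,0,0],0.9]
    - [[0,0,0],[0,0,0],0.9]
    - [[0,0,0],[0,0,0],0.9]
    - [[0,0,0],[0,0,0],0.9]
  newtons: 60

```text
clock: 24.65
position: [0.5856, 0.2631, 0.2424]
tool_rot: [3.141, -0.001, 1.571]
force: [-0.2, -0.3, 6.4]
grip_width: 0.0106
finger_force: 59.0
```

Call:
arm_command:
  deltas:
    - [[0,0,-0.5],[0,0,0],0.9]
    - [[0,0,-1],[0,0,0],0.9]
    - [[0,0,-2],[0,0,0],0.9]
    - [[0,0,-2.5],[0,0,0],0.9]
    - [[0,0,-2.5],[0,0,0],0.9]
    - [[0,0,-2],[0,0,0],0.9]
    - [[0,0,-1],[0,0,0],0.9]
    - [[-1.5,-0.5,0],[0,0,0],0.9]
    - [[-3,-1.2,0],[0,0,0],0.9]
    - [[-4,-1.4,0],[0,0,0],0.9]
    - [[-4,-1.4,0],[0,0,0],0.9]
    - [[-4,-1.4,0],[0,0,0],0.9]
    - [[-3,-1.2,0],[0,0,0],0.9]
    - [[-1.8,-0.7,0],[0,0,0],0.9]
    - [[-1,0,0],[0,0,0],0.9]
    - [[0,0,0],[0,0,0],0.9]
    - [[0,0,0],[0,0,0],0.9]

```text
clock: 26.35
position: [0.5078, 0.041, 0.3566]
tool_rot: [3.142, -0.0, 1.571]
force: [-0.2, 0.6, -0.7]
grip_width: 0.01
finger_force: 58.5
```

Call:
arm_command:
  deltas:
    - [[-0.1,0,1],[0,0,0],0.9]
    - [[0,0,2],[0,0,0],0.9]
    - [[0,0,1.5],[0,0,0],0.9]
    - [[0,0,0.9],[0,0,0],0.9]
    - [[0,0,0.4],[0,0,0],0.9]
    - [[0,0,0],[0,0,0],0.9]
    - [[0,0,0],[0,0,0],0.9]

```text
clock: 27.05
position: [0.5075, 0.0392, 0.2991]
tool_rot: [3.141, -0.0, 1.571]
force: [-0.1, 0.1, -0.9]
grip_width: 0.0104
finger_force: 58.5
```

Run:
```python
from h import *
np.set_printoptions(precision=4,suppress=True)
st=bot.observe();print(st['clock'],st['position'],st['tool_rot'],st['force'])
f=bot.grab_frame('wrist');s=bot.grab_frame('scene')
print(bot.mark_of('post_green',f)[:1])
a=cv2.resize(f['frame'][180:340,240:400],(400,400));b=cv2.resize(s['frame'][190:290,300:400],(400,400))
cv2.imwrite('pics/w8.png',np.hstack([a,b])[...,::-1])
```

```text
27.05 [0.5075 0.0392 0.2991] [ 3.141  -0.0001  1.5709] [-0.0596  0.0747 -0.864 ]
[{'at': [314.7, 264.4], 'p': 0.94}]
```

View pics/w8.png

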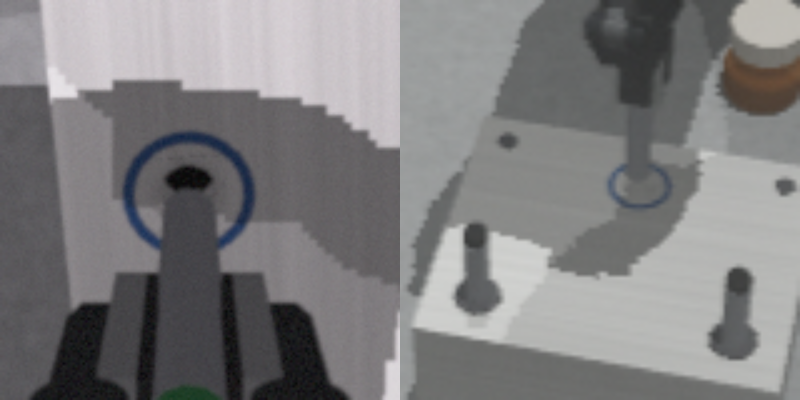

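The post tip is centred in the ring in both views, a hair toward −y. I'll nudge it +0.8 mm and go in slowly.

Call:
arm_command:
  deltas:
    - [[0.08,0.02,0.3],[0,0,0],0.9]
    - [[0,0,0.4],[0,0,0],0.9]
    - [[0,0,0.4],[0,0,0],0.9]
    - [[0,0,0.4],[0,0,0],0.9]
    - [[0,0,0.4],[0,0,0],0.9]
    - [[0,0,0],[0,0,0],0.9]

```text
clock: 27.8
position: [0.5074, 0.0398, 0.2791]
tool_rot: [-3.141, 0.0, 1.571]
force: [-0.6, 0.8, -0.8]
grip_width: 0.0104
finger_force: 58.5
```

Call:
arm_command:
  deltas:
    - [[0,0,0.4],[0,0,0],0.9]
    - [[0,0,0.4],[0,0,0],0.9]
    - [[0,0,0.4],[0,0,0],0.9]
    - [[0,0,0.4],[0,0,0],0.9]
    - [[0,0,0.4],[0,0,0],0.9]
    - [[0,0,0],[0,0,0],0.9]

```text
clock: 28.4
position: [0.5074, 0.0398, 0.2592]
tool_rot: [-3.141, 0.0, 1.571]
force: [-0.4, 0.2, -1.4]
grip_width: 0.0101
finger_force: 58.6
```

Call:
arm_command:
  deltas:
    - [[0,0,0.4],[0,0,0],0.9]
    - [[0,0,0.4],[0,0,0],0.9]
    - [[0,0,0.3],[0,0,0],0.9]
    - [[0,0,0.2],[0,0,0],0.9]
    - [[0,0,0],[0,0,0],0.9]

```text
clock: 28.9
position: [0.5075, 0.0398, 0.2464]
tool_rot: [-3.141, 0.0, 1.571]
force: [-0.4, -0.0, -0.9]
grip_width: 0.0102
finger_force: 58.6
```

Call:
arm_command:
  deltas:
    - [[0,0,0.05],[0,0,0],0.9]
    - [[0,0,0.05],[0,0,0],0.9]
    - [[0,0,0.05],[0,0,0],0.9]
    - [[0,0,0],[0,0,0],0.9]

```text
clock: 29.3
position: [0.5075, 0.0399, 0.2453]
tool_rot: [-3.141, -0.0, 1.571]
force: [-1.5, -0.3, 1.9]
grip_width: 0.0106
finger_force: 58.9
```

Contact is starting. I'll close the last few tenths until it is firmly seated.

Call:
arm_command:
  deltas:
    - [[0,0,0.04],[0,0,0],0.9]
    - [[0,0,0.02],[0,0,0],0.9]
    - [[0,0,0],[0,0,0],0.9]

```text
clock: 29.6
position: [0.5074, 0.0398, 0.2447]
tool_rot: [-3.141, -0.0, 1.571]
force: [-2.2, -0.5, 5.2]
grip_width: 0.0107
finger_force: 59.4
```

Call:
arm_command:
  deltas:
    - [[0,0,0],[0,0,0],1.6]
    - [[0,0,0],[0,0,0],2.6]
    - [[0,0,0],[0,0,0],3.6]
    - [[0,0,0],[0,0,0],3.6]
    - [[0,0,-1.5],[0,0,0],3.6]
    - [[0,0,-3],[0,0,0],3.6]
    - [[0,0,-4],[0,0,0],3.6]
    - [[0,0,-4],[0,0,0],3.6]
    - [[-2,0,-2],[0,0,0],3.6]
    - [[-2,0,0],[0,0,0],3.6]
    - [[0,0,0],[0,0,0],3.6]
    - [[0,0,0],[0,0,0],3.6]

```text
clock: 30.8
position: [0.5074, -0.0002, 0.3895]
tool_rot: [-3.141, -0.0, 1.57]
force: [-0.2, 0.4, -1.0]
grip_width: 0.0359
finger_force: 0.0
```

Run:
```python
from h import *
np.set_printoptions(precision=4,suppress=True)
st=bot.observe();print(st['clock'],st['position'],st['force'])
f=bot.grab_frame('wrist');s=bot.grab_frame('scene')
a=bot.mark_of('post_green_top',f)[:1];b=bot.mark_of('post_green_top',s)[:1];print(a,b)
if a:print(atz(ray(f,a[0]['at'],st),.105))
if a and b:print(tri([ray(f,a[0]['at'],st),ray(s,b[0]['at'])]))
for x in blob(f,(45,80,40),(90,255,255))[:2]:print(x,atz(ray(f,x[1],st),.105))
for n in('rod','holder'):print(n,bot.mark_of(n,s)[:1])
for n in('jar','blue_box','clear_box','post_red_top','post_yellow_top'):print(n,[np.round(m['at'],1) for m in bot.mark_of(n,s)[:1]])
```

```text
30.8 [ 0.5074 -0.0002  0.3895] [-0.207   0.3628 -1.0396]
[{'at': [314.8, 182.3], 'p': 0.59}] [{'at': [363.9, 219.5], 'p': 0.46}]
[0.5074 0.0383 0.105 ]
(array([0.5071, 0.0432, 0.1076]), [np.float64(4.6), np.float64(4.6)])
(231, array([315.4, 180.6]), array([308, 172,  16,  18], dtype=int32)) [0.5078 0.0394 0.105 ]
rod [{'at': [196.2, 236.3], 'p': 0.89}]
holder []
jar [array([389.5, 210. ])]
blue_box [array([415.1, 396.3])]
clear_box [array([197.8, 340.6])]
post_red_top [array([474.3, 236. ])]
post_yellow_top [array([475.5, 262. ])]
```

The post stands upright at socket centre with its top at about 0.105. The rod is back in its holder and nothing else has moved.

```bash
python3 -c "
from workcell import bot
print(bot.job_done())"
```

```text
the job is handed in; nothing more can be done
None
```

I felt the socket at 48 mm, stood the depth rod back in its holder, fitted the green post to the bottom on the first try, and handed the job in at about 31 s; the verdict was not shown.

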